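Lock the anti-scale cartridge into the steam station

ROBOT

A 7-joint arm with a two-finger parallel gripper is mounted at the origin on a cart in front of the work surface, level with it; the furniture and walls round the work are solid. World frame = base frame: x ahead of the robot, y to its left, z up, the work surface at z = 0. Lengths are in m, angles in rad, forces in N, time in s.
With the tool pointing down it reaches from about 0.425 to 0.875 m from the base axis. Payload 4.7 kg.
Tool frame: the origin (TCP) lies on the centre line of the jaws, within the pads' length; the fingertips stand 25 mm ahead of it and the grasp point (between the pads) lies 6 mm ahead of it; z points along the fingers, y is the line along which they close (so a half turn about z gives the same grasp; the last joint's range is limited). The gripper opens to 87 mm and grips with 3 to 60 N. Pads are 19 mm wide; open, the fingers measure 117 mm over their backs; the gripper's body (75 mm by 190 mm) begins 51 mm behind the grasp point.
Start: joints at [1.196, 0.321, -0.07, 1.45, 0.023, 1.371, -0.057], TCP at [0.246, -0.602, 0.224] pointing down, gripper open.
Joint ranges: [-2.86, 2.86], [-0.3, 2.09], [-1.38, 1.24], [0.06, 2.45], [-1.56, 4.7], [0.09, 2.05], [-2.69, 2.69]. Speed limits (rad/s): [2.57, 2.57, 3.14, 3.14, 3.14, 3.14, 3.14].

INTERFACE

Orientations are given as a 3x3 rotation matrix whose columns are the frame's x, y, z axes.
In Python, from station import get_obs, get_image, camera_model, hand_in gives the robot as it stands.
- The arm moves only by the tool arm_command, never from a script. Its argument "motion" is a list of rows, each a list of 5 numbers: the opening in per cent of the stroke, from 0 (shut) to 100 (fully open), then the shift along the tool's x, y, z normalised to -1 to 1, where 1 is 150 mm, then the turn about the tool's z normalised to -1 to 1, where 1 is 0.08 rad. In form: [[jaw, tx, ty, tz, roll], ...]. A call has 1 to 10 rows; each row shifts and turns the commanded pose from where the row before left it, along the tool's axes as they then stand; what a row does not reach is not made up. A row lasts 1/12 s, in which the tool goes at most 41.7 mm and 7.16 degrees, less where a joint would pass 70% of its speed; a pose out of reach is approached as far as the arm can. A call with a number of a shift or a turn outside -1 to 1 is refused whole. A call with a gripper value outside its range is refused whole. The fingers move at their own pace and stop on an object; the grip force is fixed at half the most. Time passes only in rows, so rows that do not move let the fingers close. It gives the time, the measured TCP pose, the force, the opening and the grip force at its end, in the units of the state.
- get_obs(): the state, without advancing time (a new reading comes with each control period).
- get_image(name): name is "scene" or "side" or "wrist"; returns the picture (420x560x3 uint8, red, green, blue); there is no depth.
- camera_model(name): a dict with "fx", "fy", "cx", "cy" (pixels), "extrinsics" (4x4, takes a point from camera to world coordinates). Camera axes: x right, y up, looking along -z (the intrinsics and any distortion apply to the point x, -y, -z); pixel columns grow to the right and rows downward; lengths in m; the calibration is good to about 2 mm. The wrist camera is an equidistant fisheye: a pixel r from the principal point sees the ray r / f radians off the axis. A picture is of the moment at which its call begins: read the wrist's pose just before it. camera_model takes no time and is no camera call; for the wrist camera it gives the pose at the moment of the call.
- hand_in(): hands the job in; it is judged then, once.
The state is a dict: "time_s": time; "joints": joint angles; "joint_vel": joint speeds; "effort": joint torques, N m; "tool_pos": TCP position; "eef_rot": TCP orientation; "contact_force": force on the tool from outside, world axes, zero at the start; "ft_torque": the same for the moment, N m; "opening": opening from 0.0 (shut) to 1.0 (fully open); "finger_force": force on a finger pad.
Only numpy, scipy, OpenCV 4.12 (cv2) and the standard library are available. Lean on these libraries where they do the work, as an engineer would, in place of code of your own. Each camera call takes 0.05 s, during which the arm holds its last target. There are 200 camera calls.

TASK

Fit the anti-scale cartridge into the well of the steam station: squeeze its two orange tabs together, lower it in, feel gently for the hidden valve ring by turning until it drops onto the dogs, press it home and, with the tabs still squeezed, turn it clockwise to the stop. Then let go so that both tabs spring out and lock it in the collar. Press lightly, as the valve's plastic breaks under force, and leave the other things on the worktop where they are.

Things in the scene. Friction and masses are not known exactly. Their poses are not given: they have to be found in the camera images.
- cartridge_grip (a point): Anti-scale cartridge standing on the worktop: point on its axis 80 mm above its underside, at mid-height of its two upright orange squeeze tabs. The tabs face the cartridge's +y and -y; they are 20 mm wide, reach from 66 to 92 mm above the underside, measure 58 mm over their outer faces, 48 fully squeezed. Take it from above by the tabs, closing along its y. A half turn gives the same cartridge.
- cartridge: The same cartridge, 92 mm high, 0.14 to 0.22 kg; origin at its underside, z up its axis. Pale stem 48 mm across (to 46 mm up); teal plug 56 mm across (to 62 mm) with tapered lower edge; teal flange 69 mm across (62 to 66 mm); round hub 33 mm across (to 80 mm). One straight slot 9 mm wide, 10 mm deep crosses its underside along its x.
- tab_a (a joint): How far the orange tab on the cartridge's +y side is squeezed in, m: 0 = sprung fully out, 0.005 = fully in; its spring pushes back with 3 to 7 N. It carries a tooth 6.5 mm wide, 48.5 to 53.5 mm above the cartridge's underside, that reaches 32.5 mm from the axis, 27.5 mm when squeezed.
- tab_b (a joint): The same for the tab and tooth on the cartridge's -y side.
- station: Steam station, a white and teal appliance 210 x 260 x 82 mm, fixed, in a different place and heading each time; origin at the centre of its underside, x to its rear, y to its left, where a black ribbed iron rest lies on top. Its cartridge well is on the right, with a dark round collar.
- well (a point): On the well's axis at the collar's top face, 100 mm above the worktop, 18 mm above the white case; axes as the station's. Bore 58 mm, collar 73 mm across. When home the cartridge's flange lies on the collar (its grip point 18 mm above this point); when locked its x lies within 5 degrees of this x, either way round. Plastic in the well takes at most 50 N.
- window (a point): One of two opposite windows in the collar wall (on the well's +y and -y sides), about 14 mm wide, 5 to 15.5 mm below the collar's top. At the locked position the cartridge's teeth spring out into them when the tabs are let go and hold it, with 3.5 mm of play upwards. The point is the middle of the one on the +y side; axes as the station's.
- well_floor (a point): On the well's axis, level with the tops of two dogs 46 mm over all (54 mm below the collar's top) on a stiff valve ring, 0.3 N m to turn. The dogs fit the slot under the cartridge with 3.5 degrees of play each way. The ring's angle is not reported: their line is 20 to 75 degrees anticlockwise from above of the station's x; it turns clockwise to a hard stop, where the teeth face the windows. Axes as the station's.
- valve_pin (a point): On the well's axis 45 mm below the collar's top: resting top of a sprung pin. A cartridge not over the dogs stands 8 mm too high; over them it can go home, and on the last 7 mm the pin pushes it up with 2 to 8 N, so that it rises again unless held down or locked. Axes as the station's.
- dosing_cup: light blue plastic measuring cup with a tab handle, 71 x 90 x 62 mm; bystander; origin at its underside
- detergent: olive-green detergent bottle with a black cap, 73 mm across, 252 mm high; bystander; origin at its underside
- stain_stick: green and white upright stick, 28 mm across, 110 mm high; bystander; origin at its underside
- peg_1: green clothes peg lying flat, 15 x 72 x 12 mm; bystander; origin at its underside
Things that resemble listed ones, but are neither listed nor needed, are in the scene too. Leave any pink, purple or red look-alike of the cartridge alone.

How it is judged:
On the way, in this order (a step that is already met when the one before it is completed fails the run):
1. with both tabs squeezed, the cartridge has dropped over the dogs and sits home in the well (flange within 2.5 mm of the collar, 4 mm of centre) (z of cartridge_grip in the frame of well below 0.0205 m and horizontal distance between cartridge_grip and well below 0.004 m and value of joint each of tab_a, tab_b above 0.003 m), for 0.05 s.
2. still home and squeezed, it has been turned to the locked line (within 0.12 rad) (all of step 1 and angle between the x axis of cartridge_grip and the x axis of well, either way round below 0.12 rad), for 0.05 s.
At the end, for the whole second after the job is handed in: The cartridge sits upright in the well, its flange within 5.5 mm of the collar (held by the teeth against the pin), within 4 mm of the well's axis and within 0.12 rad of the locked line, with both tabs sprung out to within 2 mm of their rest, so that the teeth stand in the windows (z of cartridge_grip in the frame of well between 0.015 and 0.0235 m and horizontal distance between cartridge_grip and well below 0.004 m and angle between the x axis of cartridge_grip and the x axis of well, either way round below 0.12 rad and value of joint each of tab_a, tab_b below 0.002 m and angle between cartridge_grip's own z axis and vertical below 0.06 rad); the robot touches nothing.
It fails at once if the cartridge is pressed or turned against the station (collar, dogs or pin) with more than 50 N (contact force between cartridge and station above 50 N).
It fails at once if the cartridge is tipped by more than 0.5 rad (angle between cartridge_grip's own z axis and vertical above 0.5 rad).
It fails at once if a bystander (measuring cup, detergent bottle, stain stick, peg) is moved by more than 20 mm (distance of any of dosing_cup, detergent, stain_stick, peg_1 from where it was at the start of the episode above 0.02 m).
It also fails if it takes over 64 s, if anything falls off the work surface, if the arm or the gripper's body presses on something with over 40 N, if the wrist force passes 120 N, or if a joint passes its speed limit or range.

## Working session

There is one attempt and no reset: what is moved stays moved. The work goes in short steps, Python scripts to look and compute and a tool call to move; the robot and the scene stay as the last step left them, time stands still between calls to the robot, and variables do not carry over. Pictures are saved under pics/ and viewed, at most 10 in all, crops included, and the job is handed in when it is done.

Besides the shell and the picture viewer there is one more tool, called after "Call:" as a command line: name --pt "numbers of a row" for each row, then --argument value for the rest. arm_command: Moves the arm, as the interface text tells. Scaled input: -1 to 1 covers 150 mm each way for a shift and 0.08 rad each way for a turn. Its arguments: {"type":"object","properties":{"motion":{"type":"array","items":{"type":"array","items":{"type":"number"}}}},"required":["motion"]}

```bash
mkdir -p pics
cat > h.py <<'E'
import numpy as np, cv2
from station import get_obs,get_image,camera_model,hand_in
def ray(m,u,v,wrist=False):
    x=(u-m["cx"])/m["fx"]; y=(v-m["cy"])/m["fy"]
    if wrist:
        r=np.hypot(x,y); s=np.sin(r)/max(r,1e-9); d=np.array([x*s,-y*s,-np.cos(r)])
    else: d=np.array([x,-y,-1.])
    E=np.array(m["extrinsics"]); return E[:3,3],E[:3,:3]@d
def at_z(m,u,v,z,wrist=False):
    o,d=ray(m,u,v,wrist); return o+d*(z-o[2])/d[2]
def proj(m,P,wrist=False):
    E=np.array(m["extrinsics"]); c=E[:3,:3].T@(np.array(P)-E[:3,3]); x,y,z=c[0],-c[1],-c[2]
    if wrist:
        r=np.hypot(x,y); t=np.arctan2(r,z); k=t/max(r,1e-9)
    else: k=1/z
    return m["fx"]*x*k+m["cx"],m["fy"]*y*k+m["cy"]
def save(n,f):
    im=get_image(n)[:,:,::-1]; cv2.imwrite(f,im); return im
E
python3 - <<'E'
from h import *
a=save("scene","pics/scene.png");b=save("side","pics/side.png");c=save("wrist","pics/wrist.png")
for n in("scene","side","wrist"):
    m=camera_model(n);print(n,{k:(np.round(v,3).tolist()) for k,v in m.items()})
o=get_obs();print(o["time_s"],o["tool_pos"],np.round(o["eef_rot"],3).tolist(),o["opening"],o["contact_force"])
E
```

```text
scene {'fx': 444.508, 'fy': 444.508, 'cx': 283.969, 'cy': 205.566, 'extrinsics': [[-0.339, 0.657, -0.673, -0.105], [-0.941, -0.246, 0.234, 0.255], [-0.012, 0.712, 0.702, 0.77], [0.0, 0.0, 0.0, 1.0]]}
side {'fx': 455.426, 'fy': 455.426, 'cx': 278.397, 'cy': 210.967, 'extrinsics': [[-1.0, 0.006, -0.025, 0.541], [-0.023, -0.622, 0.783, 0.848], [-0.011, 0.783, 0.622, 0.77], [0.0, 0.0, 0.0, 1.0]]}
wrist {'fx': 325.192, 'fy': 325.192, 'cx': 278.74, 'cy': 209.787, 'extrinsics': [[0.379, 0.898, 0.226, 0.307], [-0.926, 0.368, 0.089, -0.578], [-0.003, -0.243, 0.97, 0.384], [0.0, 0.0, 0.0, 1.0]]}
0.15 [ 0.24618206 -0.60112302  0.2236032 ] [[0.925, 0.379, -0.001], [0.379, -0.925, 0.001], [-0.0, -0.001, -1.0]] 0.9956782419841236 [-0.32355969  0.9506377  -0.26106335]
```

View pics/scene.png

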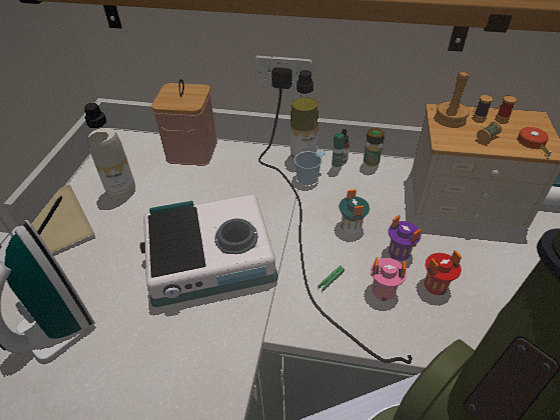

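View pics/side.png

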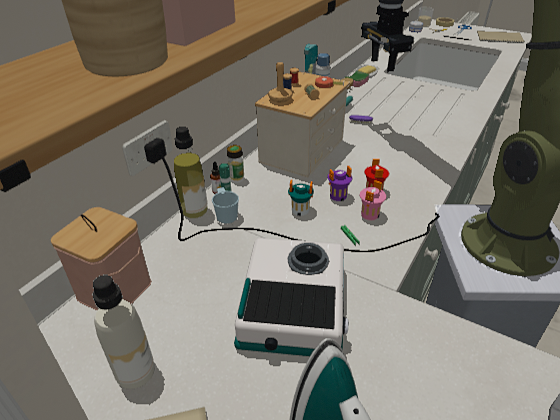

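The teal cartridge is at (353,211) in the scene view and (301,196) in the side view. The purple (404,238), pink (388,278) and red (442,270) ones are look-alikes, so the teal one with orange tabs is the one meant. The well is at (237,234) in the scene view and (308,258) in the side view. I'll confirm in an enlarged crop.

Run:
```python
from h import *
a=cv2.imread("pics/scene.png");b=cv2.imread("pics/side.png")
def t(im,x,y,w=80,h=60,s=5): return cv2.resize(im[y:y+h,x:x+w],(w*s,h*s),interpolation=cv2.INTER_CUBIC)
cv2.imwrite("pics/c1.png",np.vstack([np.hstack([t(a,315,182),t(b,262,170)]),np.hstack([t(a,200,205),t(b,270,232)])]))
```

```text
(no output)
```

View pics/c1.png

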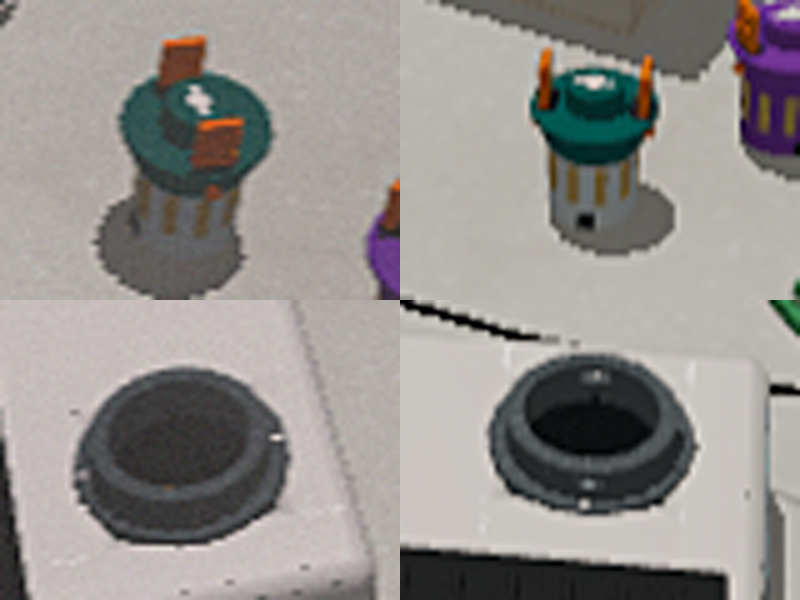

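Run:
```python
from h import *
s=camera_model("scene");d=camera_model("side")
f=lambda m,u,v,z:np.round(at_z(m,u,v,z)[:2],4)
for m,l in((s,[(352,190),(359,206.2)]),(d,[(291.4,180.4),(311.4,181.6)])):
    p=[f(m,*q,.092) for q in l];print("tabs",p,"mid",(p[0]+p[1])/2,"len",np.linalg.norm(p[1]-p[0]),"ydir deg",np.degrees(np.arctan2(*(p[1]-p[0])[::-1])))
print("well",f(s,235.8,231.6,.1),f(d,308.6,253.4,.1))
print("dots",f(s,255.6,232.4,.1),f(s,217,240.2,.1))
print("rightedge",f(s,268,200,.082),f(s,275,268,.08),"left",f(s,147,208,.082),f(s,150,290,.08))
print("side top corners",f(d,257,243,.082),f(d,344,245,.082),f(d,237,343,.082),f(d,344,346,.082))
```

```text
tabs [array([ 0.538 , -0.1308]), array([ 0.4859, -0.1221])] mid [ 0.51195 -0.12645] len 0.052821397179552185 ydir deg 170.51984530592927
tabs [array([ 0.5369, -0.1333]), array([ 0.4849, -0.1282])] mid [ 0.5109  -0.13075] len 0.05224949760524023 ydir deg 174.39852076508592
well [0.5004 0.1491] [0.5004 0.1491]
dots [0.4843 0.1121] [0.4912 0.1905]
rightedge [0.5834 0.0534] [0.4002 0.1   ] left [0.6528 0.3114] [0.4328 0.3349]
side top corners [0.6134 0.0982] [0.4202 0.1025] [0.6333 0.3615] [0.4437 0.3648]
```

Run:
```python
from h import *
s=camera_model("scene");d=camera_model("side")
f=lambda m,u,v,z=0:np.round(at_z(m,u,v,z)[:2],3)
print("box base scene",f(s,412,208),f(s,530,235),"side",f(d,258,160),f(d,302,183),f(d,347,130))
print("box top?",[ (z,f(s,432,135,z),f(d,303,113,z)) for z in(.12,.16,.2,.24)])
print("deterg",f(s,303,157),f(d,193,215),"cup",f(s,307,183),f(d,226,222),"purple",f(s,402,258),"pink",f(s,385,298),"red",f(s,437,292),"peg",f(s,331,278),"stick",f(s,340,165),f(d,225,190))
```

```text
box base scene [ 0.515 -0.291] [ 0.345 -0.497] side [ 0.642 -0.379] [ 0.505 -0.253] [ 0.343 -0.577]
box top? [(0.12, array([ 0.623, -0.388]), array([ 0.501, -0.465])), (0.16, array([ 0.578, -0.348]), array([ 0.503, -0.384])), (0.2, array([ 0.533, -0.308]), array([ 0.506, -0.303])), (0.24, array([ 0.489, -0.269]), array([ 0.508, -0.222]))]
deterg [ 0.795 -0.116] [ 0.801 -0.101] cup [ 0.691 -0.086] [ 0.709 -0.072] purple [ 0.388 -0.188] pink [ 0.309 -0.103] red [ 0.285 -0.21 ] peg [ 0.393 -0.02 ] stick [ 0.727 -0.197] [ 0.728 -0.216]
```

Call:
arm_command --pt "100 0.1 -0.15 -0.08 0" --pt "100 0.1 -0.15 -0.08 0" --pt "100 0.1 -0.15 -0.08 0" --pt "100 0.1 -0.15 -0.08 0" --pt "100 0.1 -0.15 -0.05 0" --pt "100 0.1 -0.15 -0.05 0" --pt "100 0.1 -0.15 -0.05 0" --pt "100 0.1 -0.15 -0.05 0" --pt "100 0.1 -0.15 0 0" --pt "100 0.1 -0.15 0 0"

```text
time_s: 0.98
tool_pos: [0.3001, -0.3351, 0.3028]
eef_rot: [[0.925, 0.379, 0.0], [0.379, -0.925, -0.001], [0.0, 0.001, -1.0]]
contact_force: [0.6, -0.5, -0.4]
opening: 0.997
finger_force: 0.0
```

Call:
arm_command --pt "100 0.13 -0.09 0 0" --pt "100 0.13 -0.09 0 0" --pt "100 0.13 -0.09 0 0" --pt "100 0.13 -0.09 0 0" --pt "100 0.13 -0.09 0 0" --pt "100 0.13 -0.09 0 0" --pt "100 0.13 -0.09 0 0" --pt "100 0.13 -0.09 0 0" --pt "100 0.13 -0.09 0 0" --pt "100 0.13 -0.09 0 0"

```text
time_s: 1.82
tool_pos: [0.4295, -0.1364, 0.3023]
eef_rot: [[0.925, 0.379, -0.0], [0.379, -0.925, -0.0], [-0.0, 0.0, -1.0]]
contact_force: [0.4, -1.1, 0.2]
opening: 1.0
finger_force: 0.0
```

Call:
arm_command --pt "100 0 0 0 -1" --pt "100 0 0 0 -1" --pt "100 0 0 0 -1" --pt "100 0 0 0 -1" --pt "100 0 0 0 -1" --pt "100 0 0 0 -1" --pt "100 0 0 0 -1" --pt "100 0 0 0 -1" --pt "100 0 0 0 -1" --pt "100 0 0 0 -1"

```text
time_s: 2.65
tool_pos: [0.4289, -0.1375, 0.3022]
eef_rot: [[0.369, 0.929, -0.0], [0.929, -0.369, 0.0], [-0.0, -0.0, -1.0]]
contact_force: [-0.0, -0.2, -0.3]
opening: 1.001
finger_force: 0.0
```

Call:
arm_command --pt "100 0 0 0 -0.78" --pt "100 0 0 0 -0.78" --pt "100 0 0 0 -0.78" --pt "100 0 0 0 -0.78" --pt "100 0.03 0.135 0.15 0" --pt "100 0.03 0.135 0.15 0" --pt "100 0.03 0.135 0.15 0" --pt "100 0.03 0.135 0.15 0" --pt "100 0 0 0 0" --pt "100 0 0 0 0"

```text
time_s: 3.48
tool_pos: [0.5111, -0.1297, 0.2105]
eef_rot: [[0.131, 0.991, -0.004], [0.991, -0.131, 0.002], [0.002, -0.004, -1.0]]
contact_force: [-0.5, -0.3, 0.8]
opening: 1.001
finger_force: 0.0
```

Run:
```python
from h import *
m=camera_model("wrist");o=get_obs();im=save("wrist","pics/w1.png")
print(o["tool_pos"],np.round(o["eef_rot"],3).tolist())
for p in([.5115,-.129,.092],[.5115,-.129,.066]):print(proj(m,p,True))
u,v=map(int,proj(m,[.5115,-.129,.08],True));x=max(0,min(u-70,420));y=max(0,min(v-52,315));print("crop",x,y)
cv2.imwrite("pics/w1c.png",cv2.resize(im[y:y+105,x:x+140],None,fx=5,fy=5,interpolation=cv2.INTER_CUBIC))
```

```text
[ 0.51108976 -0.12971582  0.21051228] [[0.131, 0.991, -0.004], [0.991, -0.131, 0.002], [0.002, -0.004, -1.0]]
(np.float64(280.4905337225019), np.float64(203.67809008351702))
(np.float64(280.458931282859), np.float64(197.64719785250122))
crop 210 148
```

View pics/w1c.png

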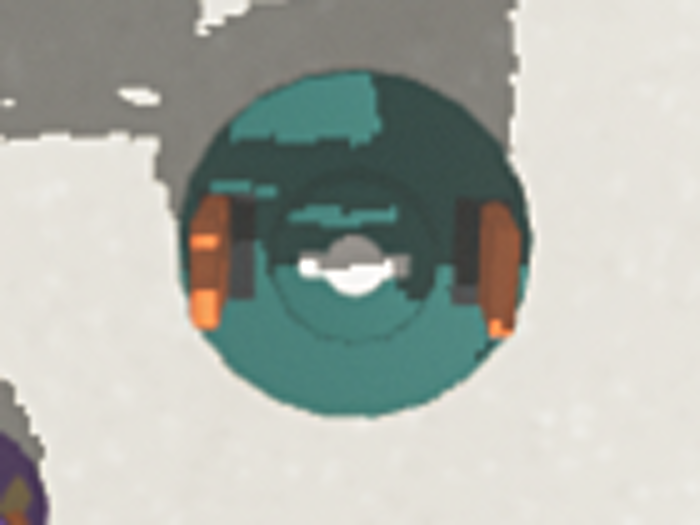

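Run:
```python
from h import *
m=camera_model("wrist")
c=at_z(m,281.1,196.6,.066,True);print(c)
p=[at_z(m,210+x/5,148+y/5,.08,True) for x,y in((208,262),(500,270))]
print(p,(p[0]+p[1])/2,np.degrees(np.arctan2(*(p[1]-p[0])[1::-1])))
o=get_obs();R=np.array(o["eef_rot"]);print("tool y",np.degrees(np.arctan2(R[1,1],R[0,1])),"shift tool",R.T@(c-o["tool_pos"]),o["joints"])
```

```text
[ 0.51281428 -0.12912822  0.066     ]
[array([ 0.4856659, -0.1261876,  0.08     ]), array([ 0.53894654, -0.1347897 ,  0.08      ])] [ 0.51230622 -0.13048865  0.08      ] -9.171192932633335
tool y -7.56130408436552 shift tool [0.00125129 0.00152255 0.14602053] [ 0.70191236  0.09892091 -0.53190762  1.7534118   0.05143004  1.3049307
  0.02656339]
```

Call:
arm_command --pt "100 0.004 0.01 0.16 0.35" --pt "100 0 0 0.16 0" --pt "100 0 0 0.16 0" --pt "100 0 0 0.15 0" --pt "100 0 0 0.1 0" --pt "100 0 0 0.04 0" --pt "100 0 0 0 0" --pt "100 0 0 0 0"

```text
time_s: 4.2
tool_pos: [0.514, -0.1306, 0.0985]
eef_rot: [[0.16, 0.987, 0.002], [0.987, -0.16, -0.001], [-0.001, 0.002, -1.0]]
contact_force: [-0.4, -0.6, -0.0]
opening: 1.003
finger_force: 0.0
```

Call:
arm_command --pt "0 0 0 0 0" --pt "0 0 0 0 0" --pt "0 0 0 0 0" --pt "0 0 0 0 0" --pt "0 0 0 0 0" --pt "0 0 0 0 0" --pt "0 0 0 0 0" --pt "0 0 0 0 0"

```text
time_s: 4.87
tool_pos: [0.5134, -0.13, 0.0969]
eef_rot: [[0.16, 0.987, -0.0], [0.987, -0.16, -0.0], [-0.0, -0.0, -1.0]]
contact_force: [-0.4, -0.1, 0.8]
opening: 0.476
finger_force: 0.0
```

Call:
arm_command --pt "0 0 0 0 0" --pt "0 0 0 0 0"

```text
time_s: 5.03
tool_pos: [0.5133, -0.1301, 0.0969]
eef_rot: [[0.16, 0.987, -0.0], [0.987, -0.16, -0.0], [-0.0, -0.0, -1.0]]
contact_force: [-0.1, 1.2, 0.4]
opening: 0.327
finger_force: 0.0
```

Run:
```python
from h import *
o=get_obs();print({k:np.round(o[k],3) for k in("opening","finger_force","tool_pos","contact_force")})
a=save("scene","pics/s2.png");b=save("side","pics/d2.png");w=save("wrist","pics/w2.png")
t=lambda im,x,y:cv2.resize(im[y:y+100,x:x+130],(390,300),interpolation=cv2.INTER_CUBIC)
cv2.imwrite("pics/c2.png",np.hstack([t(a,290,150),t(b,240,130)]))
```

```text
{'opening': np.float64(0.327), 'finger_force': np.float64(0.0), 'tool_pos': array([ 0.513, -0.13 ,  0.097]), 'contact_force': array([-0.118,  1.214,  0.355])}
```

View pics/c2.png

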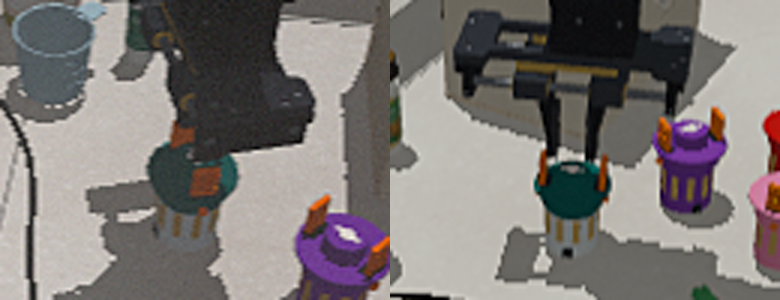

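Run:
```python
from h import *
o=get_obs();R=np.array(o["eef_rot"]);p=o["tool_pos"]
T=[]
for n,f,wr in(("scene","pics/s2.png",0),("side","pics/d2.png",0),("wrist","pics/w2.png",1)):
    m=camera_model(n);im=cv2.imread(f);c=proj(m,[.5128,-.129,.085],wr)
    w,h=(80,60) if not wr else (200,150)
    x=int(np.clip(c[0]-w/2,0,560-w));y=int(np.clip(c[1]-h/2,0,420-h));s=400/w
    t=cv2.resize(im[y:y+h,x:x+w],(400,300),interpolation=cv2.INTER_CUBIC)
    for q in(p,p+R@[0,.014,.025],p+R@[0,-.014,.025]):
        u,v=proj(m,q,wr);cv2.drawMarker(t,(int((u-x+.5)*s),int((v-y+.5)*s)),(0,0,255),0,12,1)
    print(n,x,y);T.append(t)
cv2.imwrite("pics/c3.png",np.vstack([np.hstack(T[:2]),np.hstack([T[2],T[2]*0])]))
```

```text
scene 315 169
side 260 153
wrist 178 170
```

View pics/c3.png

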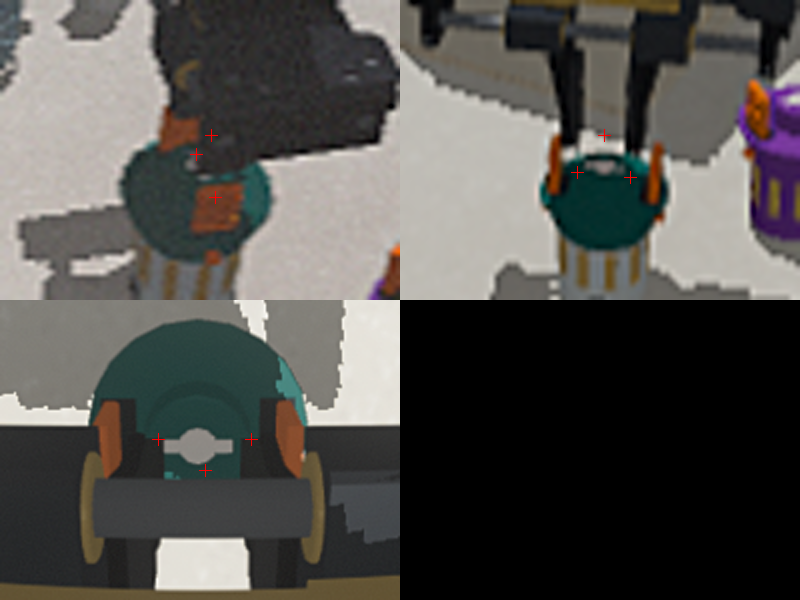

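The jaws closed to 28 mm with no force, so the tips passed over the tabs and stand higher than I reckoned. I'll check the tool's height against the pictures.

Run:
```python
from h import *
from station import camera_model
o=get_obs();m=camera_model("wrist");d=camera_model("side");s=camera_model("scene")
print(o["joints"],o["tool_pos"],np.array(m["extrinsics"])[:3,3]-o["tool_pos"])
# flange width in first wrist picture (camera .1136 higher, similar pose)
m=dict(m);E=np.array(m["extrinsics"]).copy();E[2,3]+=.2105-.0969;m["extrinsics"]=E
for b in(0,-.01,.01,.02):
    a,c=[at_z(m,210+x/5,148+243/5,.066-b,True) for x in(181,530)];print(b,np.linalg.norm(a-c))
for z in(.072,.08,.085,.09,.095):
    print(z,proj(d,[.513,-.130,z]),proj(d,[.513+.0215,-.134,z]),proj(d,[.513,-.150,z]))
```

```text
[ 0.67765018  0.2076108  -0.52768057  1.88584073  0.11809823  1.07870402
 -0.05700001] [ 0.51338539 -0.13004356  0.0969136 ] [0.00965934 0.06397658 0.16049721]
0 0.06709857750909862
-0.01 0.06489870213118498
0.01 0.06929845288701232
0.02 0.07149832826492614
0.072 (np.float64(300.43638156408156), np.float64(187.42407410186814)) (np.float64(292.2653653020245), np.float64(186.50518524456265)) (np.float64(300.32562577508764), np.float64(183.06403283059205))
0.08 (np.float64(300.4954590624796), np.float64(184.93657757061285)) (np.float64(292.2903236694223), np.float64(184.02148091413613)) (np.float64(300.3834832646611), np.float64(180.59079792392245))
0.085 (np.float64(300.5326331294504), np.float64(183.37133927938376)) (np.float64(292.3060282077412), np.float64(182.4586611507999)) (np.float64(300.41988646564533), np.float64(179.03466978817875))
0.09 (np.float64(300.5700018058068), np.float64(181.7979068332808)) (np.float64(292.3218147078542), np.float64(180.88768505015835)) (np.float64(300.45647776143795), np.float64(177.47050116106243))
0.095 (np.float64(300.60756662375417), np.float64(180.2162157177935)) (np.float64(292.33768381307647), np.float64(179.30848859341722)) (np.float64(300.4932586136396), np.float64(175.89822956350687))
```

Call:
arm_command --pt "100 0 0 0 0" --pt "100 0 0 0 0" --pt "100 0 0 0 0" --pt "100 0 0 0 0" --pt "100 0 0 0 0" --pt "100 0 0 0 0" --pt "100 0 0 0 0" --pt "100 0 0 0 0" --pt "100 0 0 0 0" --pt "100 0 0 0 0"

```text
time_s: 6.02
tool_pos: [0.5134, -0.1301, 0.0969]
eef_rot: [[0.16, 0.987, -0.0], [0.987, -0.16, -0.0], [-0.0, -0.0, -1.0]]
contact_force: [0.4, -0.4, 0.3]
opening: 0.862
finger_force: 0.0
```

Run:
```python
from h import *
w=save("wrist","pics/w3.png");d=save("side","pics/d3.png")
w2=cv2.imread("pics/w2.png");d2=cv2.imread("pics/d2.png")
c=lambda i:cv2.resize(i[150:375,130:430],(400,300),interpolation=cv2.INTER_CUBIC)
e=lambda i:cv2.resize(i[153:213,260:340],(400,300),interpolation=cv2.INTER_CUBIC)
cv2.imwrite("pics/c4.png",np.vstack([np.hstack([c(w2),c(w)]),np.hstack([e(d2),e(d)])]))
```

```text
(no output)
```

View pics/c4.png

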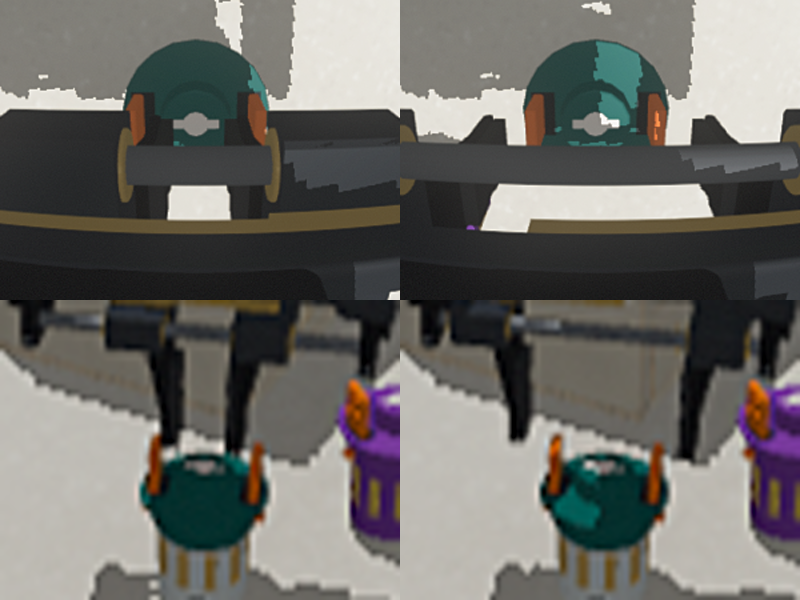

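Run:
```python
from h import *
o=get_obs();R=np.array(o["eef_rot"]);p=o["tool_pos"];m=camera_model("wrist");d=camera_model("side");print(o["opening"])
h=o["opening"]*.0435
for dx,dz in((0,0),(-.02,0),(0,-.02),(-.01,-.01),(-.02,-.01),(0,-.03)):
  for s in(1,-1):
    w=[np.round(proj(m,p+R@[dx+a,s*h,.025+dz],True),1).tolist() for a in(-.0095,.0095)]
    print(dx,dz,s,"wrist",w,"side",np.round(proj(d,p+R@[dx,s*(h+.006),.025+dz]),1))
```

```text
0.9407420110467904
0 0 1 wrist [[345.8, 253.2], [347.7, 224.0]] side [282.7 185.7]
0 0 -1 wrist [[214.0, 253.4], [212.1, 224.1]] side [318.  189.2]
-0.02 0 1 wrist [[343.5, 282.0], [345.7, 254.7]] side [284.  181.4]
-0.02 0 -1 wrist [[216.2, 282.1], [214.1, 254.8]] side [318.9 184.8]
0 -0.02 1 wrist [[352.5, 266.2], [355.0, 234.3]] side [282.7 179.5]
0 -0.02 -1 wrist [[207.4, 266.3], [205.0, 234.5]] side [318.4 182.9]
-0.01 -0.01 1 wrist [[347.8, 274.6], [350.1, 245.2]] side [283.4 180.5]
-0.01 -0.01 -1 wrist [[212.1, 274.8], [209.8, 245.3]] side [318.6 183.9]
-0.02 -0.01 1 wrist [[346.5, 289.2], [348.9, 261.0]] side [284.  178.4]
-0.02 -0.01 -1 wrist [[213.3, 289.3], [211.0, 261.1]] side [319.1 181.7]
0 -0.03 1 wrist [[356.4, 273.7], [359.2, 240.4]] side [282.7 176.3]
0 -0.03 -1 wrist [[203.7, 273.8], [200.9, 240.5]] side [318.5 179.7]
```

Both views put the fingertips about 17 mm higher than reckoned (dx≈0, dz≈−0.017). I'll lower by 18 mm and close carefully.

Call:
arm_command --pt "100 0 0 0.04 0" --pt "100 0 0 0.04 0" --pt "100 0 0 0.04 0" --pt "100 0 0 0 0" --pt "100 0 0 0 0"

```text
time_s: 6.53
tool_pos: [0.5128, -0.1299, 0.0781]
eef_rot: [[0.16, 0.987, -0.001], [0.987, -0.16, 0.001], [0.0, -0.002, -1.0]]
contact_force: [-0.0, -0.3, -0.8]
opening: 0.996
finger_force: 0.0
```

Call:
arm_command --pt "60 0 0 0 0" --pt "60 0 0 0 0" --pt "60 0 0 0 0" --pt "60 0 0 0 0" --pt "60 0 0 0 0" --pt "60 0 0 0 0" --pt "60 0 0 0 0"

```text
time_s: 7.12
tool_pos: [0.5134, -0.1301, 0.0791]
eef_rot: [[0.16, 0.987, 0.0], [0.987, -0.16, -0.0], [-0.0, 0.0, -1.0]]
contact_force: [0.1, -0.5, 0.2]
opening: 0.621
finger_force: 4.8
```

Call:
arm_command --pt "0 0 0 0 0" --pt "0 0 0 0 0" --pt "0 0 0 0 0" --pt "0 0 0 0 0" --pt "0 0 0 0 0" --pt "0 0 0 0 0"

```text
time_s: 7.62
tool_pos: [0.5135, -0.1301, 0.0795]
eef_rot: [[0.16, 0.987, 0.0], [0.987, -0.16, -0.0], [-0.0, 0.0, -1.0]]
contact_force: [-2.8, 1.0, 5.0]
opening: 0.509
finger_force: 30.0
```

Call:
arm_command --pt "0 0 0 -0.1 0" --pt "0 0 0 -0.2 0" --pt "0 0 0 -0.2 0" --pt "0 0 0 -0.2 0" --pt "0 0 0 -0.2 0" --pt "0 0 0 0 0" --pt "0 0 0 0 0"

```text
time_s: 8.2
tool_pos: [0.5143, -0.1303, 0.2151]
eef_rot: [[0.16, 0.987, 0.003], [0.987, -0.16, -0.001], [-0.001, 0.003, -1.0]]
contact_force: [0.3, -0.5, -2.7]
opening: 0.509
finger_force: 29.9
```

Run:
```python
from h import *
a=save("scene","pics/s5.png");b=save("side","pics/d5.png");w=save("wrist","pics/w5.png")
t=lambda im,x,y:cv2.resize(im[y:y+100,x:x+133],(400,300),interpolation=cv2.INTER_CUBIC)
cv2.imwrite("pics/c5.png",np.vstack([np.hstack([t(a,280,110),t(b,230,90)]),np.hstack([cv2.resize(w,(400,300)),t(a,170,180)])]))
```

```text
(no output)
```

View pics/c5.png

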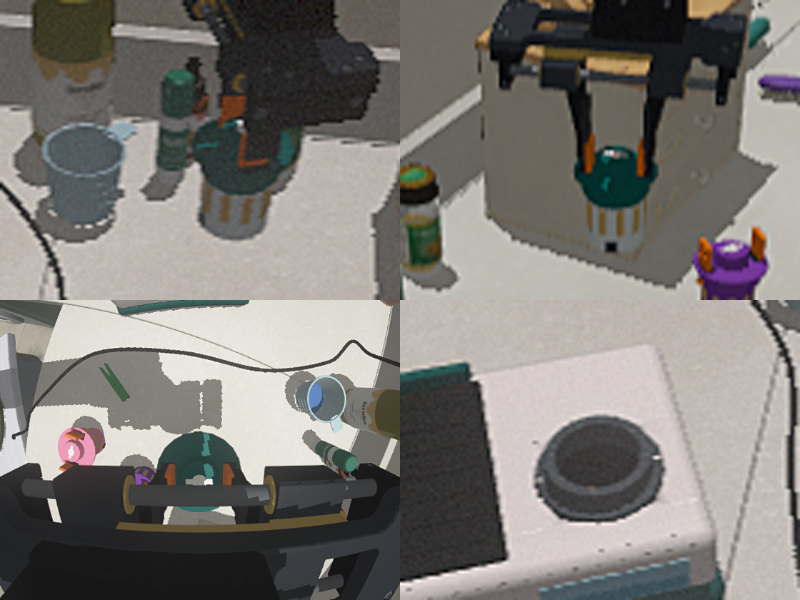

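Call:
arm_command --pt "0 0.15 -0.05 0 0" --pt "0 0.2 -0.05 0 0" --pt "0 0.2 -0.05 0 0" --pt "0 0.2 -0.05 0 0" --pt "0 0.2 -0.05 0 0" --pt "0 0.2 -0.04 0 0" --pt "0 0.05 0 0 0" --pt "0 0 0 0 0" --pt "0 0 0 0 0" --pt "0 0 0 0 0"

```text
time_s: 9.18
tool_pos: [0.4989, 0.0526, 0.2129]
eef_rot: [[0.162, 0.987, -0.002], [0.987, -0.162, -0.001], [-0.001, -0.002, -1.0]]
contact_force: [0.3, -0.6, -2.5]
opening: 0.506
finger_force: 29.9
```

Run:
```python
from h import *
m=camera_model("wrist");o=get_obs();im=save("wrist","pics/w6.png");np.savez("w6.npz",E=m["extrinsics"])
print(o["tool_pos"],np.round(o["eef_rot"],4).tolist());print(proj(m,[.5004,.1491,.1],True))
cv2.imwrite("pics/w6c.png",cv2.resize(im[90:360,100:460],(800,600),interpolation=cv2.INTER_CUBIC))
```

```text
[0.49888047 0.05257138 0.21292127] [[0.162, 0.9868, -0.0019], [0.9868, -0.162, -0.0007], [-0.001, -0.0017, -1.0]]
(np.float64(262.6880034610924), np.float64(93.64927154237766))
```

View pics/w6c.png

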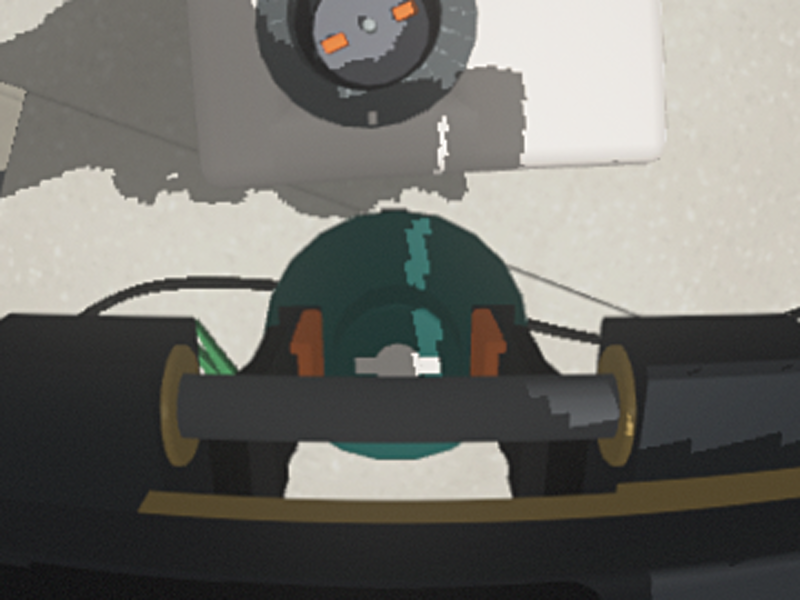

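Nice: the orange dogs are visible in the well at crop (334,43) and (404,10), and the pin at (367,25). I'll measure them along with the flange in the hand.

Run:
```python
from h import *
im=cv2.imread("pics/w6.png");m=camera_model("wrist")
hsv=cv2.cvtColor(im,cv2.COLOR_BGR2HSV)
mk=((hsv[:,:,0]<18)&(hsv[:,:,1]>150)&(hsv[:,:,2]>120)).astype(np.uint8);mk[:, :230]=0;mk[130:]=0;mk[:,310:]=0
n,_,st,ce=cv2.connectedComponentsWithStats(mk);D=[]
for s,c in zip(st[1:],ce[1:]):
    if s[4]>10: D.append(at_z(m,*c,.046,True));print("dog px",c,s,D[-1])
D=sorted(D,key=lambda p:p[0]);v=D[-1]-D[0];print("mid",(D[0]+D[-1])/2,"len",np.linalg.norm(v),"line deg",np.degrees(np.arctan2(v[1],v[0])))
f=lambda x,y,z:np.round(at_z(m,100+x/2.2222,90+y/2.2222,z,True),4)
print("pin",f(367,25,.055))
print("collar mark",f(372,117,.1),"right case edge",f(205,180,.082),f(655,158,.082), f(250,178,.08),f(600,163,.08),"rear edge",f(664,20,.082),f(664,130,.082),"front edge",f(190,10,.082),f(200,150,.082))
# flange in hand, at z_tcp-.0135 (66 vs 79.5)
z=get_obs()["tool_pos"][2]-.0135
P=np.array([f(x,y,z)[:2] for x,y in((268,300),(525,300),(395,209),(300,243),(500,248),(395,459),(350,452),(440,452))])
c=np.linalg.lstsq(np.c_[2*P,np.ones(len(P))],(P**2).sum(1),rcond=None)[0];print("flange",c[:2],np.sqrt(c[2]+c[:2]@c[:2]))
# collar outer (z~.1..): outline points
Q=np.array([f(x,y,.1)[:2] for x,y in((256,25),(270,65),(300,100),(330,120),(372,128),(420,115),(455,75),(476,25))])
c=np.linalg.lstsq(np.c_[2*Q,np.ones(len(Q))],(Q**2).sum(1),rcond=None)[0];print("collar",c[:2],np.sqrt(c[2]+c[:2]@c[:2]))
```

```text
dog px [281.5  94.5] [277  91  10   8  56] [0.51724152 0.15146722 0.046     ]
dog px [250.31666667 109.03333333] [245 105  12   9  60] [0.48424536 0.142228   0.046     ]
mid [0.50074344 0.14684761 0.046     ] len 0.03426528676742693 line deg 15.642730910653624
pin [0.5004 0.1466 0.055 ]
collar mark [0.4977 0.1076 0.1   ] right case edge [0.424  0.0939 0.082 ] [0.6116 0.0731 0.082 ] [0.4427 0.091  0.08  ] [0.5875 0.074  0.08  ] rear edge [0.6235 0.1305 0.082 ] [0.6171 0.0844 0.082 ] front edge [0.4309 0.1647 0.082 ] [0.4245 0.1066 0.082 ]
flange [0.49843658 0.05414641] 0.034649027263632
collar [0.50174098 0.14483953] 0.040870414099767424
```

Run:
```python
from h import *
im=cv2.imread("pics/w6.png");cv2.imwrite("pics/w6d.png",cv2.resize(im[40:155,195:348],None,fx=5,fy=5,interpolation=cv2.INTER_CUBIC))
```

```text
(no output)
```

View pics/w6d.png

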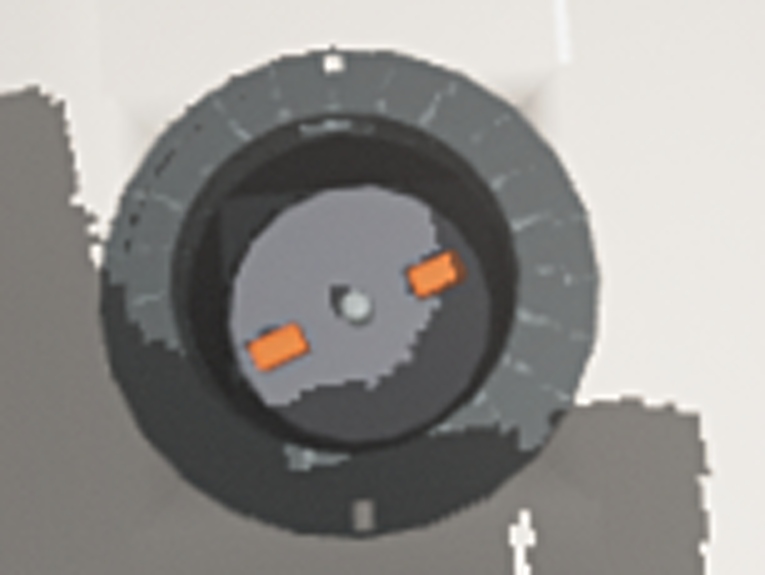

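Run:
```python
from h import *
m=camera_model("wrist")
f=lambda x,y,z:at_z(m,195+(x-2)/5,40+(y-2)/5,z,True)
def fit(L,z):
    Q=np.array([f(x,y,z)[:2] for x,y in L])
    c=np.linalg.lstsq(np.c_[2*Q,np.ones(len(Q))],(Q**2).sum(1),rcond=None)[0];return c[:2],np.sqrt(c[2]+c[:2]@c[:2])
print("bore",fit([(172,285),(518,270),(335,112),(355,452),(225,165),(470,165),(490,380),(235,410)],.1))
print("outer",fit([(101,290),(600,280),(340,47),(365,537),(185,105),(510,90),(150,440),(500,500)],.095))
print("outer",fit([(101,290),(600,280),(340,47),(365,537),(185,105),(510,90),(150,440),(500,500)],.1))
a,b=f(333,62,.1),f(363,515,.1);print("marks",a,b,(a+b)/2,"y deg",np.degrees(np.arctan2(*(a-b)[1::-1])))
a,b=f(278,346,.046),f(434,273,.046);print("dogs mid",(a+b)/2,np.degrees(np.arctan2(*(b-a)[1::-1])))
o=get_obs();R=np.array(o["eef_rot"]);print(R.T@(np.array([.5011,.1465,0])-o["tool_pos"]))
```

```text
bore (array([0.50122   , 0.14711143]), np.float64(0.02888089731229571))
outer (array([0.50187831, 0.14627143]), np.float64(0.043221001612991215))
outer (array([0.50200807, 0.14573672]), np.float64(0.04244528715469099))
marks [0.50526778 0.18501617 0.1       ] [0.49750384 0.10762067 0.1       ] [0.50138581 0.14631842 0.1       ] y deg 84.27152547679499
dogs mid [0.50068167 0.14713375 0.046     ] 15.732143873397813
[ 0.09329695 -0.01298567  0.21309684]
```

Call:
arm_command --pt "0 0 0 0 1" --pt "0 0 0 0 1" --pt "0 0 0 0 1" --pt "0 0 0 0 1" --pt "0 0 0 0 1" --pt "0 0 0 0 1" --pt "0 0 0 0 1" --pt "0 0 0 0 1" --pt "0 0 0 0 1" --pt "0 0 0 0 1"

```text
time_s: 10.07
tool_pos: [0.4992, 0.0527, 0.2136]
eef_rot: [[0.823, 0.567, -0.001], [0.567, -0.823, -0.0], [-0.001, -0.0, -1.0]]
contact_force: [-0.7, -0.5, -1.7]
opening: 0.508
finger_force: 29.9
```

Call:
arm_command --pt "0 0 0 0 1" --pt "0 0 0 0 1" --pt "0 0 0 0 1" --pt "0 0 0 0 1" --pt "0 0.045 -0.149 0 0.2" --pt "0 0.045 -0.149 0 0" --pt "0 0.045 -0.149 0 0" --pt "0 0.045 -0.149 0 0" --pt "0 0 0 0 0" --pt "0 0 0 0 0"

```text
time_s: 10.9
tool_pos: [0.5006, 0.148, 0.2136]
eef_rot: [[0.962, 0.272, -0.001], [0.272, -0.962, -0.0], [-0.001, -0.0, -1.0]]
contact_force: [0.3, -0.2, -2.5]
opening: 0.512
finger_force: 29.9
```

Call:
arm_command --pt "0 0 0 0 0" --pt "0 0 0 0 0" --pt "0 0 0 0 0"

```text
time_s: 11.15
tool_pos: [0.5009, 0.1461, 0.2137]
eef_rot: [[0.963, 0.268, -0.0], [0.268, -0.963, -0.001], [-0.0, 0.001, -1.0]]
contact_force: [0.2, 0.4, -2.1]
opening: 0.506
finger_force: 29.9
```

Run:
```python
from h import *
o=get_obs();R=np.array(o["eef_rot"]);print(o["tool_pos"],np.degrees(np.arctan2(R[1,0],R[0,0])),R.T@(np.array([.5006,.1458,0])-o["tool_pos"]),o["contact_force"],np.round(o["joints"],3))
```

```text
[0.50089687 0.14613595 0.21372656] 15.55772628952769 [-2.79622813e-04  1.08453927e-04  2.13726825e-01] [ 0.17879202  0.37692443 -2.10273285] [ 0.375  0.103 -0.75   1.759  0.073  1.308 -1.69 ]
```

Call:
arm_command --pt "0 0 0 0.15 0" --pt "0 0 0 0.15 0" --pt "0 0 0 0.09 0" --pt "0 0 0 0.02 0" --pt "0 0 0 0 0" --pt "0 0 0 0 0"

```text
time_s: 11.65
tool_pos: [0.5012, 0.1477, 0.1532]
eef_rot: [[0.963, 0.27, 0.001], [0.27, -0.963, 0.0], [0.001, 0.0, -1.0]]
contact_force: [-1.3, 0.2, -2.4]
opening: 0.503
finger_force: 29.9
```

Call:
arm_command --pt "0 0 0 0.02 0" --pt "0 0 0 0.02 0" --pt "0 0 0 0.02 0" --pt "0 0 0 0 0" --pt "0 0 0 0 0"

```text
time_s: 12.07
tool_pos: [0.5005, 0.1479, 0.1434]
eef_rot: [[0.963, 0.271, -0.0], [0.271, -0.963, -0.0], [-0.0, 0.0, -1.0]]
contact_force: [-0.3, 0.3, -1.7]
opening: 0.505
finger_force: 29.9
```

Call:
arm_command --pt "0 0 0 0 0"

```text
time_s: 12.15
tool_pos: [0.5006, 0.148, 0.1435]
eef_rot: [[0.963, 0.271, 0.0], [0.271, -0.963, -0.0], [0.0, 0.0, -1.0]]
contact_force: [0.1, -0.7, -1.1]
opening: 0.505
finger_force: 29.9
```

Call:
arm_command --pt "0 0 0 0.02 0" --pt "0 0 0 0.015 0" --pt "0 0 0 0 0" --pt "0 0 0 0 0"

```text
time_s: 12.48
tool_pos: [0.5004, 0.1479, 0.1379]
eef_rot: [[0.963, 0.271, -0.001], [0.271, -0.963, -0.0], [-0.001, -0.0, -1.0]]
contact_force: [0.6, 0.9, -1.5]
opening: 0.506
finger_force: 29.9
```

Call:
arm_command --pt "0 -0.003 0.013 0 0" --pt "0 0 0 0 0" --pt "0 0 0 0 0" --pt "0 0 0 0 0"

```text
time_s: 12.82
tool_pos: [0.5008, 0.1459, 0.1383]
eef_rot: [[0.963, 0.271, 0.0], [0.271, -0.963, -0.0], [0.0, 0.0, -1.0]]
contact_force: [-0.9, 0.2, -2.2]
opening: 0.505
finger_force: 29.9
```

Call:
arm_command --pt "0 0 0 0.02 0" --pt "0 0 0 0.015 0" --pt "0 0 0 0 0" --pt "0 0 0 0 0"

```text
time_s: 13.15
tool_pos: [0.5005, 0.146, 0.1326]
eef_rot: [[0.963, 0.271, -0.001], [0.271, -0.963, -0.0], [-0.001, -0.0, -1.0]]
contact_force: [-0.4, 0.8, -2.5]
opening: 0.507
finger_force: 29.9
```

Call:
arm_command --pt "0 0 0 0.013 0" --pt "0 0 0 0.007 0" --pt "0 0 0 0 0" --pt "0 0 0 0 0"

```text
time_s: 13.48
tool_pos: [0.5003, 0.1463, 0.1297]
eef_rot: [[0.962, 0.271, -0.001], [0.271, -0.962, 0.0], [-0.001, -0.0, -1.0]]
contact_force: [-0.7, 1.8, -2.1]
opening: 0.507
finger_force: 29.9
```

Call:
arm_command --pt "0 0 0 0.01 0" --pt "0 0 0 0 0" --pt "0 0 0 0 0"

```text
time_s: 13.73
tool_pos: [0.5004, 0.1462, 0.1282]
eef_rot: [[0.963, 0.271, -0.001], [0.271, -0.963, 0.0], [-0.001, -0.0, -1.0]]
contact_force: [-0.5, 1.7, -1.8]
opening: 0.506
finger_force: 29.9
```

Call:
arm_command --pt "0 0 -0.003 0.01 0" --pt "0 0 0 0 0" --pt "0 0 0 0 0"

```text
time_s: 13.98
tool_pos: [0.5004, 0.1464, 0.1268]
eef_rot: [[0.963, 0.271, -0.0], [0.271, -0.963, -0.0], [-0.0, -0.0, -1.0]]
contact_force: [-1.8, 1.3, -1.9]
opening: 0.507
finger_force: 29.9
```

Call:
arm_command --pt "0 0 0 0.01 0" --pt "0 0 0 0 0" --pt "0 0 0 0 0"

```text
time_s: 14.23
tool_pos: [0.5004, 0.1464, 0.1253]
eef_rot: [[0.963, 0.271, -0.0], [0.271, -0.963, 0.0], [-0.0, -0.0, -1.0]]
contact_force: [-1.6, 2.0, -1.9]
opening: 0.508
finger_force: 29.9
```

Call:
arm_command --pt "0 0 0 0.01 0" --pt "0 0 0 0 0" --pt "0 0 0 0 0"

```text
time_s: 14.48
tool_pos: [0.5005, 0.1465, 0.1239]
eef_rot: [[0.963, 0.271, -0.0], [0.271, -0.963, -0.0], [-0.0, -0.0, -1.0]]
contact_force: [-1.7, 1.2, -1.0]
opening: 0.505
finger_force: 30.0
```

Call:
arm_command --pt "0 -0.002 -0.002 0.01 0" --pt "0 0 0 0 0" --pt "0 0 0 0 0"

```text
time_s: 14.73
tool_pos: [0.5004, 0.1466, 0.1226]
eef_rot: [[0.963, 0.271, 0.001], [0.271, -0.963, -0.0], [0.0, 0.0, -1.0]]
contact_force: [-2.0, 1.6, 1.2]
opening: 0.508
finger_force: 30.0
```

Call:
arm_command --pt "0 0 0 0.01 0" --pt "0 0 0 0 0" --pt "0 0 0 0 0"

```text
time_s: 14.98
tool_pos: [0.5004, 0.1466, 0.1211]
eef_rot: [[0.963, 0.271, 0.0], [0.271, -0.963, -0.0], [0.0, 0.0, -1.0]]
contact_force: [-1.9, 1.2, 2.0]
opening: 0.507
finger_force: 30.0
```

Call:
arm_command --pt "0 0 0 0.008 0" --pt "0 0 0 0 0" --pt "0 0 0 0 0"

```text
time_s: 15.23
tool_pos: [0.5004, 0.1466, 0.1199]
eef_rot: [[0.963, 0.271, 0.001], [0.271, -0.963, -0.0], [0.0, 0.0, -1.0]]
contact_force: [-2.0, 0.7, 4.4]
opening: 0.51
finger_force: 30.0
```

Call:
arm_command --pt "0 0 0 0.008 0" --pt "0 0 0 0 0" --pt "0 0 0 0 0"

```text
time_s: 15.48
tool_pos: [0.5004, 0.1466, 0.1187]
eef_rot: [[0.963, 0.271, 0.0], [0.271, -0.963, -0.0], [0.0, 0.0, -1.0]]
contact_force: [-2.9, 0.1, 4.2]
opening: 0.509
finger_force: 30.0
```

Call:
arm_command --pt "0 0 0 0.006 0" --pt "0 0 0 0 0" --pt "0 0 0 0 0"

```text
time_s: 15.73
tool_pos: [0.5004, 0.1466, 0.1179]
eef_rot: [[0.963, 0.271, 0.0], [0.271, -0.963, -0.0], [0.0, 0.0, -1.0]]
contact_force: [-2.5, 0.6, 5.2]
opening: 0.505
finger_force: 30.0
```

Call:
arm_command --pt "0 -0.002 0 0.006 0" --pt "0 0 0 0 0" --pt "0 0 0 0 0"

```text
time_s: 15.98
tool_pos: [0.5005, 0.1467, 0.1177]
eef_rot: [[0.963, 0.271, 0.001], [0.271, -0.963, -0.0], [0.001, 0.001, -1.0]]
contact_force: [-3.7, 0.0, 8.5]
opening: 0.51
finger_force: 30.0
```

Call:
arm_command --pt "0 0 0 0.005 0" --pt "0 0 0 0 0" --pt "0 0 0 0 0"

```text
time_s: 16.23
tool_pos: [0.5006, 0.1467, 0.1176]
eef_rot: [[0.963, 0.271, 0.001], [0.271, -0.963, -0.001], [0.001, 0.001, -1.0]]
contact_force: [-5.4, -1.3, 13.4]
opening: 0.511
finger_force: 30.0
```

Call:
arm_command --pt "0 -0.004 0 -0.002 0" --pt "0 0 0 0 0.5" --pt "0 0 0 0 0.5" --pt "0 0 0 0 0.5" --pt "0 0 0 0 0.5" --pt "0 0 0 0 0" --pt "0 0 0 0 0"

```text
time_s: 16.82
tool_pos: [0.5004, 0.147, 0.1176]
eef_rot: [[0.993, 0.116, 0.003], [0.116, -0.993, 0.0], [0.003, 0.0, -1.0]]
contact_force: [-2.4, 0.5, 8.6]
opening: 0.507
finger_force: 30.0
```

Call:
arm_command --pt "0 0 0 0 0.5" --pt "0 0 0 0 0.5" --pt "0 0 0 0 0.5" --pt "0 0 0 0 0.5" --pt "0 0 0 0 0" --pt "0 0 0 0 0"

```text
time_s: 17.32
tool_pos: [0.5003, 0.1472, 0.1176]
eef_rot: [[0.999, -0.044, 0.003], [-0.044, -0.999, 0.0], [0.003, -0.0, -1.0]]
contact_force: [-2.6, 1.2, 10.2]
opening: 0.511
finger_force: 30.0
```

```bash
python3 -c "
from h import *
o=get_obs();print(o['ft_torque'],o['contact_force'],np.round(o['joints'],3))"
```

```text
[0.12234315 0.72801434 0.34093827] [-2.64372118  1.22981526 10.17464126] [ 0.314  0.188 -0.709  1.881  0.137  1.118 -2.061]
```

Call:
arm_command --pt "0 0 0 0 0.3" --pt "0 0 0 0 0.3" --pt "0 0 0 0 0" --pt "0 0 0 0 0"

```text
time_s: 17.65
tool_pos: [0.5002, 0.1473, 0.1176]
eef_rot: [[0.996, -0.091, 0.003], [-0.091, -0.996, 0.0], [0.003, -0.0, -1.0]]
contact_force: [-3.5, 1.9, 9.4]
opening: 0.507
finger_force: 30.1
```

```bash
python3 -c "
from h import *
o=get_obs();print(o['ft_torque'],o['contact_force'],np.round(o['joints'],3))"
```

```text
[0.15678909 0.76794017 0.60221173] [-3.49641464  1.88620511  9.38934926] [ 0.309  0.187 -0.704  1.882  0.135  1.118 -2.107]
```

Call:
arm_command --pt "0 0 0 0 0.2" --pt "0 0 0 0 0" --pt "0 0 0 0 0"

```text
time_s: 17.9
tool_pos: [0.5002, 0.1473, 0.1176]
eef_rot: [[0.994, -0.106, 0.003], [-0.106, -0.994, 0.0], [0.003, -0.0, -1.0]]
contact_force: [-3.0, 1.5, 9.4]
opening: 0.508
finger_force: 30.2
```

```bash
python3 -c "
from h import *
o=get_obs();print(o['ft_torque'],o['contact_force'],np.round(o['joints'],3))"
```

```text
[0.14331298 0.7748359  0.78073282] [-2.97637603  1.5443298   9.41334124] [ 0.308  0.187 -0.702  1.882  0.135  1.118 -2.122]
```

Call:
arm_command --pt "0 0 0 0 -0.15" --pt "0 0 0 0 0" --pt "60 0 0 0 0" --pt "65 0 0 0 0" --pt "80 0 0 0 0" --pt "80 0 0 0 0" --pt "100 0 0 0 0" --pt "100 0 0 0 0" --pt "100 0 0 0 0" --pt "100 0 0 0 0"

```text
time_s: 18.73
tool_pos: [0.4993, 0.1459, 0.1159]
eef_rot: [[0.995, -0.098, -0.0], [-0.098, -0.995, -0.0], [-0.0, 0.0, -1.0]]
contact_force: [0.5, -0.6, -0.0]
opening: 0.969
finger_force: 0.0
```

```bash
python3 -c "
from h import *
o=get_obs();print(o['ft_torque'],o['contact_force'],o['opening'],o['tool_pos'])"
```

```text
[ 0.03368342 -0.00413198  0.02051514] [ 0.47362668 -0.63234223 -0.04647296] 0.9689552513270682 [0.49931    0.14586153 0.11593399]
```

Call:
arm_command --pt "100 0 0 -0.05 0" --pt "100 0 0 -0.2 0" --pt "100 0 0 -0.25 0" --pt "100 0 0 -0.25 0" --pt "100 -0.15 0 0 0" --pt "100 -0.15 0 0 0" --pt "100 0 0 0 0" --pt "100 0 0 0 0"

```text
time_s: 19.4
tool_pos: [0.4543, 0.1508, 0.2296]
eef_rot: [[0.995, -0.097, 0.002], [-0.097, -0.995, -0.002], [0.002, 0.001, -1.0]]
contact_force: [0.6, 0.4, 0.1]
opening: 0.999
finger_force: 0.0
```

Run:
```python
from h import *
m=camera_model("wrist");w=save("wrist","pics/w9.png");d=camera_model("side");b=save("side","pics/d9.png")
for n,im,mm,wr in(("wrist",w,m,1),("side",b,d,0)):
    hsv=cv2.cvtColor(im,cv2.COLOR_BGR2HSV)
    mk=((hsv[:,:,0]<18)&(hsv[:,:,1]>120)&(hsv[:,:,2]>60)).astype(np.uint8)
    u,v=map(int,proj(mm,[.5,.147,.12],wr));print(n,u,v)
    k=np.zeros_like(mk);k[max(0,v-50):v+50,max(0,u-60):u+60]=1;mk*=k
    N,_,st,ce=cv2.connectedComponentsWithStats(mk)
    P=[]
    for s,c in zip(st[1:],ce[1:]):
        if s[4]>12: P.append(at_z(mm,*c,.118,wr));print(np.round(c,1),s,np.round(P[-1],4))
    if len(P)==2:
        q=P[1]-P[0];print("len",np.linalg.norm(q),"deg",np.degrees(np.arctan2(q[1],q[0])),"mid",(P[0]+P[1])/2)
```

```text
wrist 276 153
[309.3 150.6] [305 139   9  25 191] [0.4999 0.1195 0.118 ]
[244.4 155.4] [240 143  10  26 215] [0.5012 0.1739 0.118 ]
len 0.05447135679146454 deg 88.6208152057585 mid [0.50052983 0.14671776 0.118     ]
side 309 245
[366.5 197.2] [365 195   4   5  16] [ 0.3581 -0.0265  0.118 ]
[308.  237.4] [304 233   9  10  71] [0.5014 0.1184 0.118 ]
[308.1 254.9] [303 250  11  11 107] [0.5027 0.1724 0.118 ]
```

Run:
```python
from h import *
m=camera_model("wrist");w=cv2.imread("pics/w9.png");g=cv2.cvtColor(w,cv2.COLOR_BGR2GRAY).astype(float)
print(proj(m,[.501,.147,.1],1))
for r,z in((.0365,.1),(.0385,.1),(.040,.1)):
  a=np.arange(0,360,2);pr=[]
  for t in a:
    u,v=proj(m,[.5007+r*np.cos(np.radians(t)),.1468+r*np.sin(np.radians(t)),z],1)
    pr.append(cv2.getRectSubPix(g.astype(np.float32),(1,1),(u,v))[0,0])
  pr=np.array(pr);print(r,"80-100/260-280:",[(t,int(x)) for t,x in zip(a,pr) if 70<=t<=104],[(t,int(x)) for t,x in zip(a,pr) if 250<=t<=284])
# station edges: case outline (white) min-area rect
d=cv2.imread("pics/side.png")
```

```text
(np.float64(276.25693503036115), np.float64(151.75256407974857))
0.0365 80-100/260-280: [(np.int64(70), 110), (np.int64(72), 110), (np.int64(74), 110), (np.int64(76), 107), (np.int64(78), 96), (np.int64(80), 137), (np.int64(82), 155), (np.int64(84), 129), (np.int64(86), 101), (np.int64(88), 93), (np.int64(90), 97), (np.int64(92), 106), (np.int64(94), 107), (np.int64(96), 104), (np.int64(98), 91), (np.int64(100), 89), (np.int64(102), 91), (np.int64(104), 87)] [(np.int64(250), 113), (np.int64(252), 114), (np.int64(254), 114), (np.int64(256), 113), (np.int64(258), 115), (np.int64(260), 114), (np.int64(262), 111), (np.int64(264), 131), (np.int64(266), 178), (np.int64(268), 169), (np.int64(270), 127), (np.int64(272), 114), (np.int64(274), 116), (np.int64(276), 114), (np.int64(278), 117), (np.int64(280), 124), (np.int64(282), 128), (np.int64(284), 119)]
0.0385 80-100/260-280: [(np.int64(70), 108), (np.int64(72), 109), (np.int64(74), 107), (np.int64(76), 107), (np.int64(78), 105), (np.int64(80), 188), (np.int64(82), 237), (np.int64(84), 185), (np.int64(86), 105), (np.int64(88), 106), (np.in
[... 660 characters left out ...]
, 104), (np.int64(78), 104), (np.int64(80), 172), (np.int64(82), 218), (np.int64(84), 177), (np.int64(86), 108), (np.int64(88), 103), (np.int64(90), 105), (np.int64(92), 104), (np.int64(94), 104), (np.int64(96), 102), (np.int64(98), 101), (np.int64(100), 102), (np.int64(102), 99), (np.int64(104), 102)] [(np.int64(250), 109), (np.int64(252), 111), (np.int64(254), 111), (np.int64(256), 111), (np.int64(258), 111), (np.int64(260), 112), (np.int64(262), 109), (np.int64(264), 159), (np.int64(266), 226), (np.int64(268), 200), (np.int64(270), 115), (np.int64(272), 112), (np.int64(274), 113), (np.int64(276), 115), (np.int64(278), 117), (np.int64(280), 124), (np.int64(282), 125), (np.int64(284), 119)]
```

Run:
```python
from h import *
o=get_obs();m=camera_model("wrist");R9=np.array(o["eef_rot"]);E9=np.array(m["extrinsics"])
# constant tool->camera transform
T=np.eye(4);T[:3,:3]=R9;T[:3,3]=o["tool_pos"];X=np.linalg.inv(T)@E9
def meas(f,pos,R,z,win):
    M=dict(m);A=np.eye(4);A[:3,:3]=R;A[:3,3]=pos;M["extrinsics"]=A@X
    hsv=cv2.cvtColor(cv2.imread(f),cv2.COLOR_BGR2HSV)
    for lo in(40,60,90):
        mk=((hsv[:,:,0]<18)&(hsv[:,:,1]>120)&(hsv[:,:,2]>lo)).astype(np.uint8)
        k=np.zeros_like(mk);k[win[1]:win[3],win[0]:win[2]]=1;mk*=k
        N,lab,st,ce=cv2.connectedComponentsWithStats(mk);ids=[i for i in range(1,N) if st[i,4]>30]
        if len(ids)!=2: print(f,lo,[st[i].tolist() for i in ids]);continue
        P=[];ax=[]
        for i in ids:
            v,u=np.nonzero(lab==i);q=np.array([at_z(M,a,b,z,True)[:2] for a,b in zip(u,v)]);P.append(q.mean(0))
            w,V=np.linalg.eigh(np.cov(q.T));ax.append(np.degrees(np.arctan2(V[1,1],V[0,1]))%180)
        q=P[1]-P[0];print(f,lo,"y line",np.degrees(np.arctan2(q[1],q[0]))%180,"tab faces",ax,"areas",st[ids,4])
meas("pics/w1.png",[.5111,-.1297,.2105],np.array([[.131,.991,-.004],[.991,-.131,.002],[.002,-.004,-1]]),.08,(235,175,325,225))
meas("pics/w9.png",o["tool_pos"],R9,.118,(216,103,336,203))
```

```text
pics/w1.png 40 y line 171.54267306745146 tab faces [np.float64(78.10575442689016), np.float64(84.61334863686281)] areas [167 168]
pics/w1.png 60 y line 171.54267306745146 tab faces [np.float64(78.10575442689016), np.float64(84.61334863686281)] areas [167 168]
pics/w1.png 90 y line 171.54267306745146 tab faces [np.float64(78.10575442689016), np.float64(84.61334863686281)] areas [167 168]
pics/w9.png 40 y line 88.56285048677867 tab faces [np.float64(179.89009188697506), np.float64(175.76381886933157)] areas [191 215]
pics/w9.png 60 y line 88.56285048677867 tab faces [np.float64(179.89009188697506), np.float64(175.76381886933157)] areas [191 215]
pics/w9.png 90 y line 88.56285048677867 tab faces [np.float64(179.89009188697506), np.float64(175.76381886933157)] areas [191 215]
```

```bash
python3 -c "
from station import hand_in
print(hand_in())"
```

```text
the job is handed in; nothing more can be done
None
```

I fitted the cartridge in the well, turned it to the stop and handed the job in. Pictures after release show both tabs sprung out and the cartridge about 4° from the locked line, inside the 6.9° limit; the hand-in gave no verdict.

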